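# Open the coupon case with a spatula and put the test coupons away

### The job

Prise up the lid of the coupon case with the lab spatula and swing it right back, without using the fingers on the lid, and lay the spatula down flat on the bench again. Then pick up the two round steel coupons lying on the bench and set each one down gently and flat in an empty recess of the case. Leave the lid standing open, the coupon already in the case in its recess, and the other small things on the bench where they are.

Things in the scene. Friction and masses are not known exactly. Their poses are not given: they have to be found in the camera images.
- case: Grey plastic case fixed to the bench, 92 (x) x 220 (y) mm, shut at the start. Origin: centre of its underside; x from front to hinge, y along the hinge. Base 22 mm high, top flat foam without walls, with three round recesses 44 mm across, 3 mm deep, in a row along y; one (it varies) holds a coupon, the empty ones show dark felt. Lid: 12 mm high shell, 3 mm walls; 34 mm in all.
- scoop (a point): Thumb scoop in the middle of the base's front face, for a blade to go in under the lid's front rim: 70 mm wide (y), 14 deep (x), open from 8 to 22 mm above the bench. Point: centre of its mouth, 15 mm above the bench, in the front face; x points in. The lid's rim (3 mm thick) is its roof at the front; behind the rim the lid is hollow, 9 mm up to its panel.
- lid (a joint): Angle of the case's lid in rad: 0 shut, grows as the front edge rises, 1.95 at the stop (leaning back 22 degrees past upright). The hinge is stiff and the lid stays where it is left; lifting it at the front edge takes 1 to 2 N.
- lid_hinge (a point): Middle of the lid's hinge line, at the back upper edge of the case's base, 22 mm above the bench. The line runs along the case's y axis. The lid's front edge is 92 mm from it.
- recess_0 (a point): Centre of the floor of the recess at the case's -y end, 19 mm above the bench (3 mm below the foam's top). Axes as the case's.
- recess_1 (a point): Centre of the floor of the middle recess, likewise.
- recess_2 (a point): Centre of the floor of the recess at the case's +y end, likewise.
- spatula_grip (a point): Lab spatula, 190 mm long, 75 g: wooden handle 105 long, 20 wide, 16 mm high; flat steel blade 20 wide, 2.5 mm thick, reaching 85 mm past the handle's front end. Point: in the handle, 25 mm behind its front end, half-way up (8 mm above the bench as it lies). x points along it from handle to blade, y across, z up.
- spatula_tip (a point): Middle of the end of the spatula's blade, 110 mm ahead of the grip point along x and 1 mm above it; half-way through the blade's thickness (9 mm above the bench as it lies).
- coupon_1_mid (a point): Loose round steel coupon, a plain disc 38 mm across and 5 mm thick, 44 g, flat on the bench. Point: its centre, half-way up.
- coupon_2_mid (a point): Second loose coupon, the same.
- coupon_kept_mid (a point): Coupon, the same, that already lies in one of the recesses and stays there; its top stands 2 mm proud of the foam.
- coupon_1: The first loose coupon again; origin at the centre of its underside.
- coupon_2: The second loose coupon again; origin at the centre of its underside.
- spatula: The spatula again; origin on its underside, under the handle's front end; axes as for its grip point.
- gasket: Bystander: black rubber ring, 42 mm across, 8 mm thick, with a 20 mm hole. Origin under its centre.
- stopper: Bystander: black rubber stopper, 34 mm across, 28 mm high. Origin under its centre.
- weight: Bystander: brass 100 g weight with a knob, 28 mm across, 38 mm high. Origin under its centre.
- crucible: Bystander: white porcelain crucible, 40 mm across, 32 mm high. Origin under its centre.
- weigh_boat: Bystander towards the back: white square open weighing tray, 80 x 80 x 18 mm. Origin under its centre.
- forceps: Bystander towards the back: steel forceps lying flat, 124 mm long along x. Origin near its middle, on the bench.
Not all that is in view belongs to the job. Leave any purple look-alike of the coupon_1 alone.

How it is judged:
By the outcome, as a careful person would: the job done as asked, in the order asked, and still so for the second after the job is handed in, with the robot touching nothing.
It also fails if it takes over 72 s, if anything falls off the work surface, if the arm or the gripper's body presses on something with over 40 N, if the wrist force passes 120 N, or if a joint passes its speed limit or range.

### The arm

A 6-joint arm with a two-finger parallel gripper is mounted at the origin on the work surface. World frame = base frame: x ahead of the robot, y to its left, z up, the work surface at z = 0. Lengths are in mm, angles in rad, forces in N, time in s.
With the tool pointing down it reaches from about 350 to 875 mm from the base axis. Payload 4.2 kg.
Tool frame: the origin (TCP) lies midway between the tips of the shut fingers; the grasp point (between the pads) lies 19 mm behind it (arm.tcp_to_grasp is the distance from the TCP to the grasp point, in mm); z points along the fingers, y is the line along which they close (so a half turn about z gives the same grasp; the last joint's range is limited). The gripper opens to 85 mm and grips with 20 to 120 N. Pads are 22 mm wide; open, the fingers measure 114 mm over their backs; the gripper's body (76 mm by 85 mm) begins 54 mm behind the grasp point. The pads swing forward as they close: fully open they stand 13 mm farther back than shut.
Start: joints at [-0.888, 0.385, 0.008, 0, -1.194, -0.259], TCP at [257.029, -569.68, 231.312] pointing down, gripper open.
Joint ranges: [-3.14, 3.14], [-1.21, 2.06], [-1.07, 1.41], [-3.16, 2.05], [-2.99, -0.16], [-3.1, 3.1]. Speed limits (rad/s): [2.79, 2.79, 3.14, 3.14, 3.14, 3.14].

### API

Orientations are given as a unit quaternion [x, y, z, w].
In Python, from bench import arm gives the robot as it stands.
- The arm moves only by the tool arm_command, never from a script. Its argument "rows" is a list of rows, each a list of 2 entries, a list of its own where there are three numbers: the shift along the tool's x, y, z as a fraction of full scale, then the turn, a rotation vector about the tool's x, y, z as a fraction of full scale. In form: [[[x, y, z], [wx, wy, wz]], ...]. A call has 1 to 5 rows; each row is the pose to reach, as a shift and turn from the pose commanded when the call began, along the tool's axes at that moment, turning the shorter way round; what a row does not reach only later rows make up. Full scale, the value 1, is 0.25 m for a shift and 180 degrees for a turn. A row lasts 1/10 s, in which the tool goes at most 50 mm and 8.59 degrees, less where a joint would pass 70% of its speed; a pose out of reach is approached as far as the arm can. A call with a number of a shift or a turn outside -1 to 1 is refused whole. A call with a gripper value outside its range is refused whole. "grip" is the opening, from 0 (shut) to 1 (fully open), set as the call begins (left out, the last holds). The fingers move at their own pace and stop on an object; the grip force is fixed at half the most. Time passes only in rows, so rows that repeat a pose let the fingers close. It gives the time, the measured TCP pose, the force, the opening and the grip force at its end, in the units of the state.
- arm.read_state(): the state, without advancing time (a new reading comes with each control period).
- arm.get_image(name): name is "scene" or "top" or "wrist"; returns (picture, depth): 420x560x3 uint8, blue, green, red; 420x560 float32, mm along the optical axis (not along the pixel's ray), 0 where there is no reading.
- arm.camera_info(name): a dict with "fx", "fy", "cx", "cy" (pixels), "k1" (the pictures are not rectified: a ray, as slopes to the right and down, at radius r is drawn at 1 + k1 r^2 times it, then the intrinsics apply), "extrinsics" (4x4, takes a point from camera to world coordinates). Camera axes: x right, y down, z forward; pixel columns grow to the right and rows downward; lengths in mm; the calibration is good to about 2 mm. A picture is of the moment at which its call begins: read the wrist's pose just before it. camera_info takes no time and is no camera call; for the wrist camera it gives the pose at the moment of the call.
- arm.job_done(): hands the job in; it is judged then, once.
Trained networks look in the newest picture that a camera, given by its name, has taken for a name from the list of things; names that differ only in an ending like _2 or _b are one class to them, and where a whole thing is asked for, a point or a joint stands for the part that bears it (a point fixed in the world has none). Each returns a list of dicts, best first, with "score" (0 to 1); they miss things now and then, are a little off and sometimes report something else, mostly with a low value. They report only what shows in the picture. A call takes as long as a camera call. They do not tell look-alikes from the thing itself.
- arm.spot_in(camera, query): "position" ([column, row] in pixels, amid what is visible of it).
The state is a dict: "clock": time; "joints": joint angles; "joint_vel": joint speeds; "joint_efforts": joint torques, N m; "position": TCP position; "ee_rot": TCP orientation; "contact_force": force on the tool from outside, world axes, zero at the start; "wrist_torque": the same for the moment, N m; "gripper_width": finger opening in mm; "grasp_force": force on a finger pad.
Only numpy, scipy, OpenCV 4.12 (cv2) and the standard library are available. Lean on these libraries where they do the work, as an engineer would, in place of code of your own. Each camera call takes 0.05 s, during which the arm holds its last target. There are 200 camera calls.

## Working session

There is one attempt and no reset: what is moved stays moved. The work goes in short steps, Python scripts to look and compute and a tool call to move; the robot and the scene stay as the last step left them, time stands still between calls to the robot, and variables do not carry over. Pictures are saved under pics/ and viewed, at most 10 in all, crops included, and the job is handed in when it is done.

Besides the shell and the picture viewer there is one more tool, called as name([rows], argument=value, ...), one row to a line, values as JSON. arm_command: Moves the arm, as the interface text tells. Shift numbers are shares of 0.25 m and turn numbers shares of 180 degrees, none past 1 either way. Its arguments: {"type":"object","properties":{"rows":{"type":"array","items":{"type":"array"}},"grip":{"type":"number"}},"required":["rows"]}

```bash
ls; mkdir -p pics
cat > h.py <<'E'
import numpy as np, cv2
from scipy.spatial.transform import Rotation as R
from bench import arm
def ray(cam,px,info=None):
    i=info or arm.camera_info(cam)
    K=np.array([[i["fx"],0,i["cx"]],[0,i["fy"],i["cy"]],[0,0,1.]])
    u=((np.array(px,float)-[i["cx"],i["cy"]])/[i["fx"],i["fy"]])
    d=np.linalg.norm(u); r=d
    for _ in range(20): r=d/(1+i["k1"]*r*r)
    s=u*(r/d if d>0 else 1)
    E=np.array(i["extrinsics"]); return E[:3,3],E[:3,:3]@np.array([s[0],s[1],1])
def at_z(cam,px,z,info=None):
    o,d=ray(cam,px,info); return o+d*(z-o[2])/d[2]
def at_depth(cam,px,dep,info=None):
    o,d=ray(cam,px,info); v=dep[int(round(px[1])),int(round(px[0]))]; return o+d*v
def look(n,name):
    info=arm.camera_info(n); im,dep=arm.get_image(n); cv2.imwrite(f"pics/{name}.png",im); np.save(f"pics/{name}.npy",dep); return im,dep,info
def rel(target,Rt=None):
    """row from current state to target TCP"""
    s=arm.read_state(); R0=R.from_quat(s["ee_rot"])
    sh=R0.inv().apply(np.array(target)-s["position"])/250
    w=(R0.inv()*(Rt if Rt is not None else R0)).as_rotvec()/np.pi
    return np.round(sh,3),np.round(w,4)
E
python3 - <<'E'
from h import *
im,dep,info=look("top","top1"); im2,_,_=look("scene","sc1")
print(info["extrinsics"],info["fx"],info["k1"])
for q in ["case","scoop","lid_hinge","spatula_grip","spatula_tip","coupon_1","coupon_1_mid","gasket","stopper","weight","crucible"]:
    for r in arm.spot_in("top",q)[:4]: 
        p=r["position"]; print(q,round(r["score"],2),np.round(p),np.round(at_depth("top",p,dep,info)))
print(arm.read_state())
E
```

```text
pics
[[ 1.07632737e-02 -9.83313821e-01  1.81598684e-01  4.17763988e+02]
 [-9.99937966e-01 -1.11048660e-02 -8.64335734e-04 -3.61481070e+00]
 [ 2.86654233e-03 -1.81578115e-01 -9.83372346e-01  9.04570109e+02]
 [ 0.00000000e+00  0.00000000e+00  0.00000000e+00  1.00000000e+00]] 414.29113040499203 -0.02063746921423511
case 0.74 [264. 197.] [597.  44.  34.]
scoop 0.85 [264. 198.] [594.  43.  34.]
lid_hinge 0.95 [265. 199.] [592.  43.  36.]
spatula_tip 0.68 [401. 241.] [ 508. -252.   14.]
coupon_1 0.8 [198. 266.] [449. 185.   4.]
coupon_1 0.75 [127. 289.] [399. 335.   4.]
coupon_1 0.7 [103. 214.] [561. 400.   4.]
coupon_1 0.2 [175. 150.] [712. 252.  -0.]
coupon_1_mid 0.77 [200. 267.] [448. 181.   5.]
coupon_1_mid 0.62 [166. 266.] [450. 255.   3.]
coupon_1_mid 0.49 [128. 291.] [396. 333.   2.]
gasket 0.73 [457. 255.] [ 480. -379.   -5.]
stopper 0.77 [109. 258.] [464. 369.  26.]
stopper 0.44 [102. 212.] [566. 405.   1.]
weight 0.54 [152. 223.] [541. 287.  18.]
crucible 0.7 [452. 200.] [ 600. -370.    9.]
{'clock': 0.65, 'joints': array([-8.88421542e-01,  3.84678259e-01,  7.92081980e-03, -4.63281225e-05,
       -1.19399184e+00, -2.58608701e-01]), 'joint_vel': array([-0.00015248,  0.00075675, -0.00029954, -0.00062904, -0.00019536,
        0.0010284 ]), 'joint_efforts': array([ 8.17536784e-05, -3.91894698e+01,  1.88559026e+01,  4.18936193e+00,
       -3.44259415e-04,  9.51028483e-06]), 'position': array([ 257.03185073, -569.6831767 ,  231.326495  ]), 'ee_rot': array([-2.10292870e-01,  9.77638434e-01, -1.12019841e-05,  2.98619641e-05]), 'contact_force': array([-0.63371962,  0.40395788, -0.23893036]), 'wrist_torque': array([-0.00085563, -0.04237223,  0.02743369]), 'grasp_force': 0.0, 'gripper_width': 85.04156574644236}
```

View pics/top1.png

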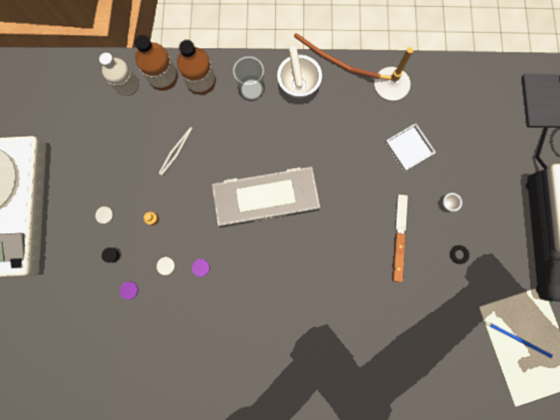

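View pics/sc1.png

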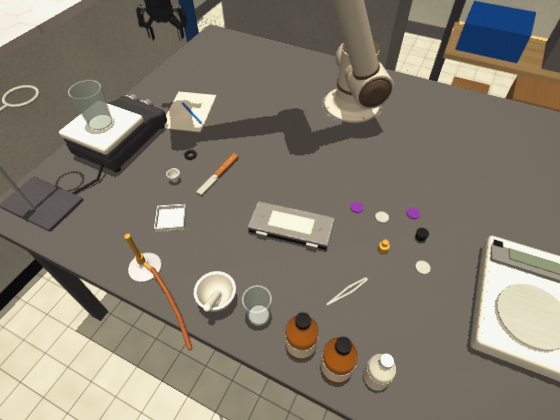

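The top view shows the case at (266,196) with its hinge on the far side, and the spatula running from the handle at (398,281) to the blade tip at (402,196). The steel coupons are at (166,266) and (104,214). The purple look-alikes are at (200,268) and (128,290).

```bash
cat >> h.py <<'E'
def rect(mask):
    c=max(cv2.findContours(mask.astype(np.uint8),cv2.RETR_EXTERNAL,cv2.CHAIN_APPROX_NONE)[0],key=cv2.contourArea); return c
def fit(cam,mask,z,info):
    c=rect(mask)[:,0,:]; P=np.array([at_z(cam,p,z,info)[:2] for p in c],np.float32)
    return cv2.minAreaRect(P)
E
python3 - <<'E'
from h import *
im=cv2.imread("pics/top1.png"); dep=np.load("pics/top1.npy"); info=arm.camera_info("top")
# case by brightness/region
def sub(x0,y0,x1,y1,thr):
    m=np.zeros(im.shape[:2],bool); m[y0:y1,x0:x1]=im[y0:y1,x0:x1].max(2)>thr; return m
for z in (34,):
    m=sub(200,160,335,235,95); print("case",fit("top",m,z,info))
m=sub(385,188,420,290,95); print("spat",fit("top",m,12,info))
for b in [(150,250,180,282),(90,200,118,230)]: m=sub(*b,110); print("coup",fit("top",m,5,info))
print(at_z("top",(402,196),10,info),at_z("top",(398,281),10,info))
w=arm.camera_info("wrist"); s=arm.read_state()
E=np.array(w["extrinsics"]);Rt=R.from_quat(s["ee_rot"])
print(w["fx"],Rt.inv().apply(E[:3,3]-s["position"]),np.round(Rt.as_matrix().T@E[:3,:3],3))
print(rel([430,-250,150],R.from_matrix(np.array([[-1,0,0],[0,1,0],[0,0,-1.]]))),rel([430,-250,150],R.from_matrix(np.array([[1,0,0],[0,-1,0],[0,0,-1.]]))))
E
```

```text
case ((598.7177734375, 38.42402648925781), (162.25405883789062, 292.5136413574219), 0.6533653736114502)
spat ((516.005126953125, -256.020263671875), (75.51177978515625, 222.83248901367188), 88.12997436523438)
coup ((450.5105895996094, 257.26226806640625), (69.00482940673828, 63.00072479248047), 3.21319317817688)
coup ((560.1596069335938, 399.343017578125), (69.37226104736328, 60.21681594848633), 4.839980125427246)
[ 608.00183776 -259.41250407   10.        ] [ 422.83355942 -243.62981506   10.        ]
303.7693927305358 [  79.56792076   -0.22119377 -141.97848807] [[-0.    -0.949 -0.314]
 [ 1.    -0.001  0.   ]
 [-0.    -0.314  0.949]]
(array([-1.156,  0.881,  0.325]), array([-0.    ,  0.    ,  0.1349])) (array([-1.156,  0.881,  0.325]), array([-0.    , -0.    , -0.8651]))
```

```bash
cat >> h.py <<'E'
def yaw(phi): # tool x = -(cos,sin), z down
    x=np.array([-np.cos(phi),-np.sin(phi),0]); z=np.array([0,0,-1.]); return R.from_matrix(np.c_[x,np.cross(z,x),z])
E
python3 - <<'E'
from h import *
print(rel([470,-250,180],yaw(-0.085)))
E
```

```text
(array([-1.302,  0.815,  0.205]), array([-0.    ,  0.    ,  0.1619]))
```

arm_command([
  [[-0.16,0.1,0.025],[0,0,0.04]],
  [[-0.32,0.2,0.05],[0,0,0.08]],
  [[-0.48,0.3,0.075],[0,0,0.12]],
  [[-0.65,0.41,0.1],[0,0,0.162]],
])

```text
clock: 1.05
position: [362.5, -410.0, 206.5]
ee_rot: [0.044, 0.999, -0.0, 0.0]
contact_force: [0.2, -0.4, -0.6]
gripper_width: 85.5
grasp_force: 0.0
```

arm_command([
  [[-0.1,0.18,0.03],[0,0,0]],
  [[-0.2,0.36,0.06],[0,0,0]],
  [[-0.3,0.54,0.09],[0,0,0]],
  [[-0.373,0.671,0.105],[0,0,0]],
  [[-0.373,0.671,0.105],[0,0,0]],
])

```text
clock: 1.55
position: [470.9, -248.2, 180.0]
ee_rot: [0.038, 0.999, 0.0, 0.0]
contact_force: [0.1, 0.5, 1.3]
gripper_width: 85.0
grasp_force: 0.0
```

Run:
```python
from h import *
s=arm.read_state(); print(s["clock"],s["position"],s["contact_force"])
im,dep,info=look("wrist","w1")
for q in ["spatula","spatula_grip","spatula_tip"]:
    for r in arm.spot_in("wrist",q)[:2]:
        p=r["position"]; print(q,round(r["score"],2),np.round(p),np.round(at_z("wrist",p,10,info)),np.round(at_depth("wrist",p,dep,info)))
import pickle; pickle.dump(info,open("pics/w1.pkl","wb"))
```

```text
1.55 [ 470.90173389 -248.15905168  179.96954164] [0.09812937 0.4858177  1.26348809]
spatula 0.78 [286. 214.] [ 502. -248.   10.] [ 500. -248.   16.]
spatula_grip 0.92 [286. 213.] [ 501. -248.   10.] [ 498. -248.   17.]
spatula_grip 0.36 [504. 284.] [612.   9.  10.] [595. -10.  34.]
```

View pics/w1.png

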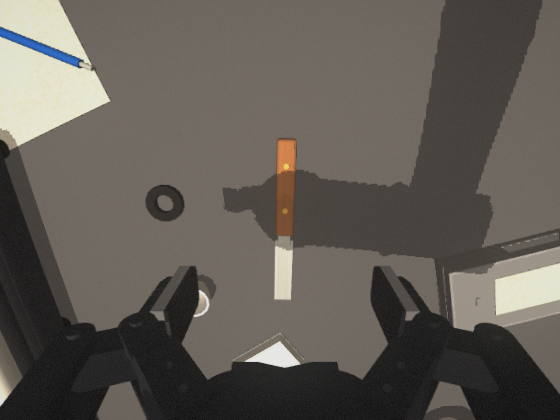

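The wrist view shows the spatula: butt at (287,139), handle front end at (285,236) and blade tip at (283,299).

Run:
```python
from h import *; import pickle
im=cv2.imread("pics/w1.png"); info=pickle.load(open("pics/w1.pkl","rb"))
hsv=cv2.cvtColor(im,cv2.COLOR_BGR2HSV)
m=np.zeros(im.shape[:2],bool); m[130:245,265:310]=hsv[130:245,265:310,1]>110
print("handle",fit("wrist",m,16,info))
b=np.zeros(im.shape[:2],bool); b[225:310,260:305]=(im[225:310,260:305].min(2)>125)
r=fit("wrist",b,10,info); print("blade",r)
for p in [(287,139),(285,236)]: print(at_z("wrist",p,16,info))
print(at_z("wrist",(283,299.5),10,info))
```

```text
handle ((471.6034851074219, -247.01927185058594), (19.434112548828125, 103.64933013916016), 84.15625762939453)
blade ((571.4867553710938, -257.16387939453125), (20.532512664794922, 76.61058807373047), 84.21588134765625)
[ 420.92167267 -241.25314642   16.        ]
[ 524.5882346  -251.09545687   16.        ]
[ 610.1428509 -259.9857442   10.       ]
```

Run:
```python
from h import *
print(rel([499,-249.8,25],yaw(-0.102)),rel([499,-249.8,4],yaw(-0.102)))
```

```text
(array([-0.122,  0.02 ,  0.622]), array([-0.    ,  0.    ,  0.0062])) (array([-0.122,  0.02 ,  0.706]), array([-0.    ,  0.    ,  0.0062]))
```

arm_command([
  [[-0.06,0.01,0.18],[0,0,0.0062]],
  [[-0.122,0.02,0.36],[0,0,0.0062]],
  [[-0.122,0.02,0.54],[0,0,0.0062]],
  [[-0.122,0.02,0.62],[0,0,0.0062]],
  [[-0.122,0.02,0.65],[0,0,0.0062]],
], grip=0.45)

```text
clock: 2.25
position: [497.0, -250.2, 15.2]
ee_rot: [0.052, 0.999, 0.0, -0.003]
contact_force: [0.6, 0.1, 0.8]
gripper_width: 38.3
grasp_force: 0.0
```

arm_command([
  [[0,0,0.02],[0,0,0]],
  [[0,0,0.04],[0,0,0]],
  [[0,0,0.05],[0,0,0]],
  [[0,0,0.056],[0,0,0]],
  [[0,0,0.056],[0,0,0]],
])

```text
clock: 2.75
position: [499.7, -249.3, 4.4]
ee_rot: [0.051, 0.999, -0.0, 0.001]
contact_force: [0.3, 0.1, -0.5]
gripper_width: 38.2
grasp_force: 0.0
```

Run:
```python
from h import *
s=arm.read_state(); print(s["clock"],s["position"],s["contact_force"],s["gripper_width"])
im,dep,info=look("wrist","w2")
```

```text
2.75 [ 499.72897803 -249.28759043    4.44834531] [ 0.28560337  0.05535089 -0.50231502] 38.16718471140339
```

View pics/w2.png

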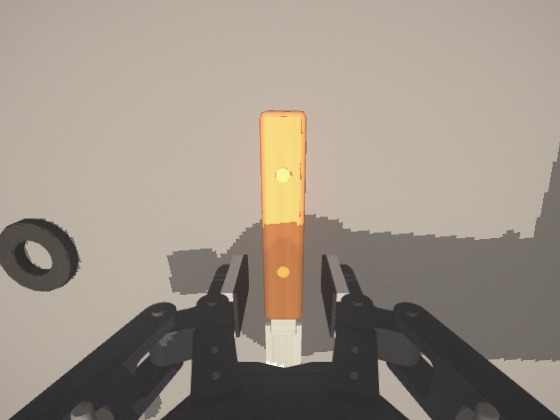

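The handle lies centred between the pads, at column 283. I'll close the fingers and lift.

arm_command([
  [[0,0,0.008],[0,0,0]],
  [[0,0,0.008],[0,0,0]],
  [[0,0,0.008],[0,0,0]],
  [[0,0,0.008],[0,0,0]],
  [[0,0,0.008],[0,0,0]],
], grip=0)

```text
clock: 3.3
position: [499.7, -249.2, 2.2]
ee_rot: [0.051, 0.999, -0.0, 0.0]
contact_force: [-1.0, 1.3, 3.1]
gripper_width: 18.4
grasp_force: 60.7
```

arm_command([
  [[0,0,0],[0,0,0]],
  [[0,0,-0.04],[0,0,0]],
  [[0,0,-0.12],[0,0,0]],
  [[0,0,-0.24],[0,0,0]],
  [[0,0,-0.24],[0,0,0]],
])

```text
clock: 3.8
position: [501.8, -250.0, 65.7]
ee_rot: [0.05, 0.999, -0.001, 0.004]
contact_force: [0.9, -0.4, -0.8]
gripper_width: 18.3
grasp_force: 60.2
```

Run:
```python
from h import *
s=arm.read_state(); print(s["clock"],s["position"],s["contact_force"],s["gripper_width"])
im=cv2.imread("pics/top1.png"); cv2.imwrite("pics/crop.png",cv2.resize(im[155:240,195:340],None,fx=5,fy=5,interpolation=cv2.INTER_CUBIC))
```

```text
3.8 [ 501.80395561 -250.02589975   65.67259028] [ 0.88551809 -0.4137568  -0.80291326] 18.254998123311285
```

View pics/crop.png

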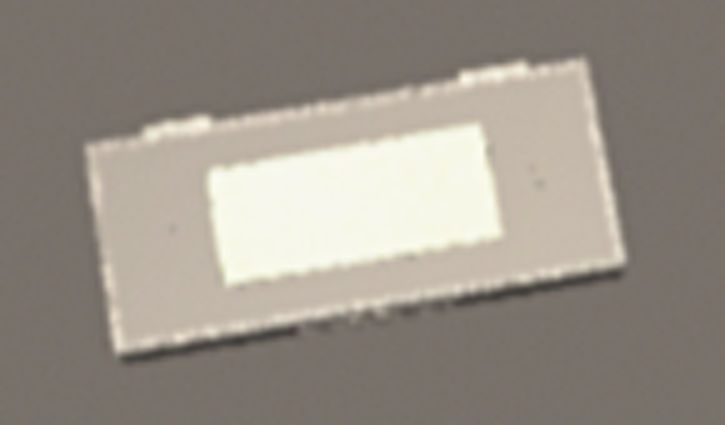

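The crop shows the lid's corners at (85,145), (585,58), (626,262) and (118,355), with the hinges on the far edge.

Run:
```python
from h import *
info=arm.camera_info("top")
C=np.array([at_z("top",(195-.4+x/5,155-.4+y/5),34,info)[:2] for x,y in [(85,145),(585,58),(626,262),(118,355)]])
print(C,C.mean(0),cv2.minAreaRect(C.astype(np.float32)))
c=C.mean(0); yd=C[0]-C[1]+C[3]-C[2]; yd/=np.linalg.norm(yd); xd=np.array([yd[1],-yd[0]]); phi=np.arctan2(xd[1],xd[0]);print(phi)
f=c-46*xd
t=f-(110+90)*xd
print("front",f,"tcp",t,rel([*t,80],yaw(phi)))
```

```text
[[625.55713911 157.91525385]
 [666.90291106 -57.96748508]
 [576.84676735 -75.4622001 ]
 [534.36232954 139.93519965]] [600.91728676  41.10519208] ((601.21875, 41.09942626953125), (92.95040893554688, 219.8031005859375), 11.153437614440918)
0.19198139858949498
front [555.76239402  32.3281959 ] tcp [359.43677343  -5.83265706] (array([ 0.664,  0.914, -0.064]), array([-0.0008,  0.0023, -0.0932]))
```

```bash
cat >> h.py <<'E'
C=np.array([601.0,41.1]); PHI=0.192; XD=np.array([np.cos(PHI),np.sin(PHI)]); F=C-46*XD; H=C+46*XD
E
python3 - <<'E'
from h import *
t=F-140*XD
print(t,rel([*t,60],yaw(PHI)))
E
```

```text
[418.41783304   5.60701046] (array([0.435, 0.984, 0.018]), array([-0.0008,  0.0023, -0.0932]))
```

arm_command([
  [[0.08,0.16,0],[0,0,-0.02]],
  [[0.16,0.34,0.01],[0,0,-0.04]],
  [[0.24,0.52,0.018],[0,0.001,-0.06]],
  [[0.32,0.7,0.018],[0,0.002,-0.08]],
  [[0.4,0.86,0.018],[0,0.002,-0.0932]],
])

```text
clock: 4.3
position: [420.4, -23.8, 57.0]
ee_rot: [-0.096, 0.995, 0.0, -0.004]
contact_force: [0.9, 0.9, 0.5]
gripper_width: 18.2
grasp_force: 60.2
```

arm_command([
  [[0,0.06,0],[0,0,0]],
  [[0,0.12,0],[0,0,0]],
  [[0,0.12,0],[0,0,0]],
])

```text
clock: 4.6
position: [415.3, 5.4, 57.2]
ee_rot: [-0.097, 0.995, 0.0, -0.003]
contact_force: [0.2, 0.3, -1.3]
gripper_width: 18.3
grasp_force: 60.2
```

Run:
```python
from h import *
s=arm.read_state(); print(s["clock"],s["position"],s["contact_force"],s["gripper_width"])
look("scene","sc2")
im,dep,info=look("top","t2")
p=[r for r in arm.spot_in("top","spatula_tip")][:2]; print(p,[at_z("top",q["position"],60+7,info) for q in p])
t=F-130*XD;t2=F-100*XD
print(rel([*t,30],yaw(PHI)),rel([*t,8.2],yaw(PHI)),rel([*t2,8.2],yaw(PHI)))
c=cv2.resize(im[140:300,200:360],None,fx=3.5,fy=3.5,interpolation=cv2.INTER_CUBIC); cv2.imwrite("pics/t2c.png",c)
```

```text
4.6 [415.29650184   5.35306138  57.22740143] [ 0.22361816  0.33641655 -1.33758349] 18.301686634649045
[{'position': [275.1, 240.5], 'score': 0.63}] [array([500.84615136,  18.04592678,  67.        ])]
(array([-0.053,  0.005,  0.108]), array([ 0.0003, -0.0022, -0.0003])) (array([-0.053,  0.005,  0.195]), array([ 0.0003, -0.0022, -0.0003])) (array([-0.173,  0.005,  0.195]), array([ 0.0003, -0.0022, -0.0003]))
```

View pics/t2c.png

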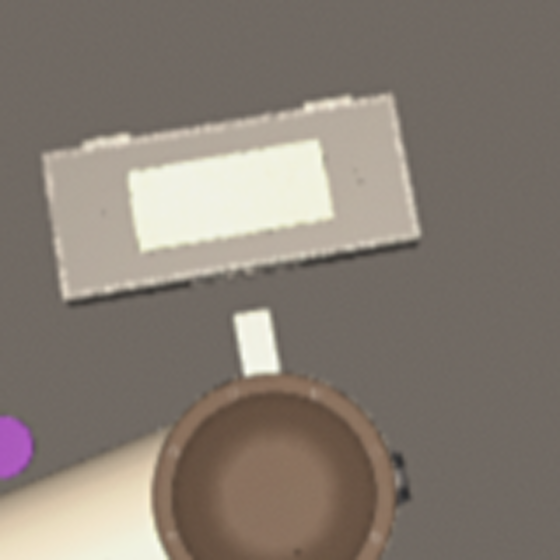

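The blade tip is at crop (252,311), which is where I expected it: ahead of the scoop and square to the case. I'll lower it and slide it in.

arm_command([
  [[-0.03,0.005,0.07],[0,-0.002,0]],
  [[-0.053,0.005,0.14],[0,-0.002,0]],
  [[-0.053,0.005,0.18],[0,-0.002,0]],
  [[-0.053,0.005,0.195],[0,-0.002,0]],
  [[-0.053,0.005,0.195],[0,-0.002,0]],
])

```text
clock: 5.25
position: [427.8, 7.3, 8.1]
ee_rot: [-0.095, 0.995, 0.0, -0.001]
contact_force: [0.4, 0.0, -0.3]
gripper_width: 18.4
grasp_force: 60.2
```

arm_command([
  [[-0.03,0,0],[0,0,0]],
  [[-0.06,0,0],[0,0,0]],
  [[-0.09,0,0],[0,0,0]],
  [[-0.12,0,0],[0,0,0]],
  [[-0.12,0,0],[0,0,0]],
])

```text
clock: 5.75
position: [459.2, 14.1, 8.7]
ee_rot: [-0.096, 0.995, 0.001, 0.001]
contact_force: [-0.2, 0.2, -1.4]
gripper_width: 18.4
grasp_force: 60.2
```

Run:
```python
from h import *
s=arm.read_state(); print(s["clock"],s["position"],s["ee_rot"],s["contact_force"],s["gripper_width"],(F-100*XD))
look("scene","sc3")
im,dep,info=look("top","t3")
a=cv2.resize(im[160:250,210:330],None,fx=4,fy=4,interpolation=cv2.INTER_CUBIC)
b=cv2.imread("pics/sc3.png")[150:270,210:370]; b=cv2.resize(b,(480,360),interpolation=cv2.INTER_CUBIC)
cv2.imwrite("pics/c3.png",np.vstack([a[:240],b]))
```

```text
5.75 [459.21438097  14.05727016   8.69011853] [-9.55042420e-02  9.95428671e-01  5.83829520e-04  5.99832146e-04] [-0.15996673  0.20035806 -1.44797356] 18.410663579996775 [457.68281518  13.23991143]
```

arm_command([
  [[0,0,-0.026],[0,0,0]],
  [[-0.003,0,-0.056],[0,0,0]],
  [[-0.008,0,-0.084],[0,0,0]],
  [[-0.014,0,-0.112],[0,0,0]],
  [[-0.022,0,-0.137],[0,0,0]],
])

```text
clock: 6.35
position: [463.3, 14.7, 43.6]
ee_rot: [-0.096, 0.995, 0.001, 0.0]
contact_force: [-0.6, -0.7, -1.4]
gripper_width: 18.2
grasp_force: 60.0
```

Run:
```python
from h import *
s=arm.read_state(); print(s["clock"],s["position"],s["ee_rot"],s["contact_force"],s["wrist_torque"])
look("scene","sc4"); im,dep,info=look("top","t4")
a=cv2.resize(im[160:230,210:330],(480,280),interpolation=cv2.INTER_CUBIC)
b=cv2.imread("pics/sc4.png")[150:270,210:370]; b=cv2.resize(b,(640,480),interpolation=cv2.INTER_CUBIC)[:320]
cv2.imwrite("pics/c4.png",np.vstack([np.pad(a,((0,0),(0,160),(0,0))),b]))
```

```text
6.35 [463.30296217  14.68350402  43.61839406] [-9.55099070e-02  9.95428330e-01  5.18834581e-04  1.68730137e-04] [-0.5646     -0.74285464 -1.40801329] [-0.06287293  0.20002417 -0.05170169]
```

View pics/c4.png

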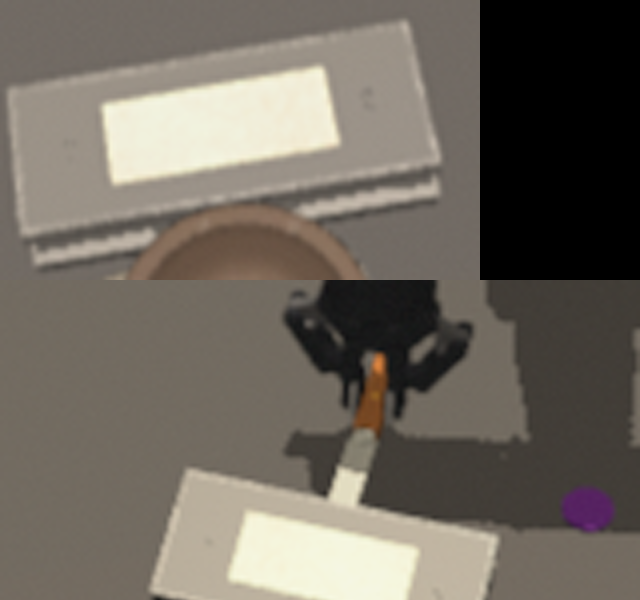

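The lid is rising on the blade, so I'll carry on along the arc.

arm_command([
  [[-0.02,0,-0.04],[0,0,0]],
  [[-0.046,0,-0.077],[0,0,0]],
  [[-0.074,0,-0.112],[0,0,0]],
  [[-0.109,0,-0.14],[0,0,0]],
  [[-0.146,0,-0.163],[0,0,0]],
])

```text
clock: 6.95
position: [499.6, 21.7, 84.1]
ee_rot: [-0.095, 0.995, 0.0, -0.0]
contact_force: [-1.4, -1.0, -0.5]
gripper_width: 18.3
grasp_force: 60.1
```

arm_command([
  [[-0.034,0,-0.017],[0,0,0]],
  [[-0.077,0,-0.028],[0,0,0]],
  [[-0.114,0,-0.035],[0,0,0]],
  [[-0.158,0,-0.038],[0,0,0]],
  [[-0.196,0,-0.036],[0,0,0]],
])

```text
clock: 7.45
position: [548.3, 31.1, 92.4]
ee_rot: [-0.095, 0.995, 0.0, 0.0]
contact_force: [-1.6, -0.6, -1.0]
gripper_width: 18.4
grasp_force: 60.1
```

Run:
```python
from h import *
s=arm.read_state(); print(s["clock"],s["position"],s["ee_rot"],s["contact_force"],s["wrist_torque"])
d=np.array(s["position"][:2])+109*XD-H; print("tip",d@XD,s["position"][2]+6.8)
look("scene","sc5"); im,dep,info=look("top","t5")
a=cv2.resize(im[150:220,210:330],(480,280),interpolation=cv2.INTER_CUBIC)
b=cv2.imread("pics/sc5.png")[150:270,210:370]; b=cv2.resize(b,(640,480),interpolation=cv2.INTER_CUBIC)[:320]
cv2.imwrite("pics/c5.png",np.vstack([np.pad(a,((0,0),(0,160),(0,0))),b]))
```

```text
7.45 [548.25914304  31.1098632   92.41345734] [-9.54861208e-02  9.95430655e-01  4.57586478e-04  4.96431152e-05] [-1.59176212 -0.55469209 -0.98803217] [-0.16105042  0.26590476 -0.07048562]
tip 9.32193670763596 99.21345734267666
```

View pics/c5.png

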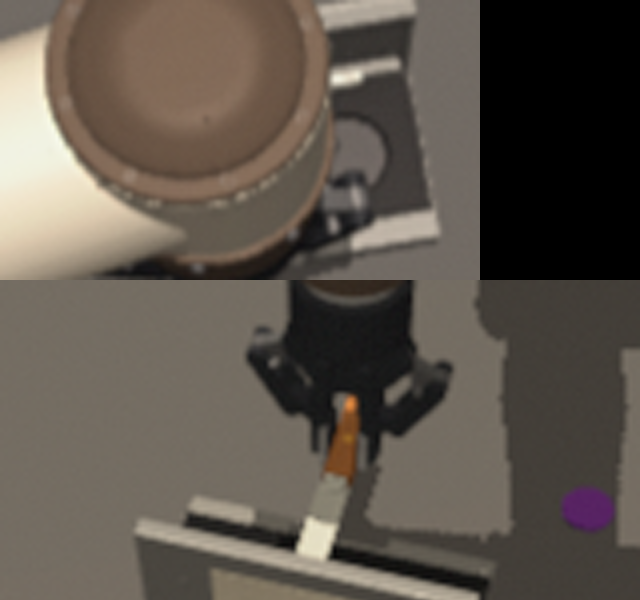

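The lid is near upright. I'll push it on towards the stop.

arm_command([
  [[-0.022,0,0.004],[0,0,0]],
  [[-0.043,0,0.008],[0,0,0]],
  [[-0.077,0,0.024],[0,0,0]],
  [[-0.096,0,0.032],[0,0,0]],
  [[-0.102,0,0.035],[0,0,0]],
])

```text
clock: 8.05
position: [572.7, 35.8, 83.3]
ee_rot: [-0.096, 0.995, 0.0, -0.0]
contact_force: [-0.9, -0.3, 0.5]
gripper_width: 18.3
grasp_force: 60.3
```

arm_command([
  [[-0.006,0,0.002],[0,0,0]],
  [[-0.01,0,0.005],[0,0,0]],
  [[-0.01,0,0.005],[0,0,0]],
])

```text
clock: 8.35
position: [573.0, 35.8, 82.4]
ee_rot: [-0.095, 0.995, 0.0, -0.002]
contact_force: [-4.6, -0.5, 3.3]
gripper_width: 18.3
grasp_force: 60.6
```

Run:
```python
from h import *
s=arm.read_state(); print(s["clock"],s["position"],s["contact_force"],s["wrist_torque"])
d=np.array(s["position"][:2])+109*XD-H; print("tip",d@XD,s["position"][2]+6.8)
```

```text
8.35 [573.00294909  35.78857234  82.38468637] [-4.59264117 -0.48709302  3.29517273] [-0.14516732  1.23564918  0.05666702]
tip 34.50386736614785 89.18468637457482
```

arm_command([
  [[0.08,0,0],[0,0,0]],
  [[0.24,0,0],[0,0,0]],
  [[0.42,0,0],[0,0,0]],
  [[0.58,0,0],[0,0,0]],
  [[0.58,0,0],[0,0,0]],
])

```text
clock: 8.85
position: [426.5, 7.0, 82.1]
ee_rot: [-0.095, 0.995, 0.0, -0.002]
contact_force: [0.2, -0.2, -0.6]
gripper_width: 18.1
grasp_force: 60.2
```

Run:
```python
from h import *
s=arm.read_state(); print(s["clock"],s["position"],s["contact_force"],s["wrist_torque"])
print(rel([499.7,-249.2,60],yaw(-0.102)))
look("scene","sc6"); im,dep,info=look("top","t6"); 
look("wrist","w6")
a=cv2.resize(im[150:225,210:330],(480,300),interpolation=cv2.INTER_CUBIC)
b=cv2.imread("pics/sc6.png")[150:250,210:370]; b=cv2.resize(b,(480,300),interpolation=cv2.INTER_CUBIC)
cv2.imwrite("pics/c6.png",np.vstack([a,b]))
```

```text
8.85 [426.50192939   6.96952806  82.10949154] [ 0.15467148 -0.17026573 -0.58964654] [-0.00155497 -0.09843563 -0.00121743]
(array([-0.094, -1.062,  0.087]), array([ 0.0002, -0.0014,  0.0931]))
```

View pics/c6.png

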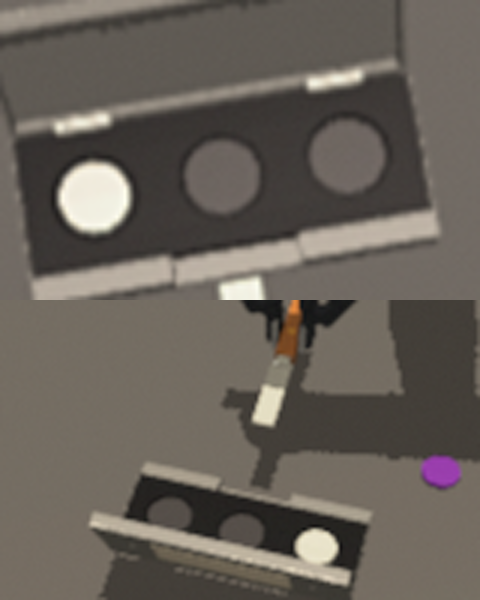

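The lid is fully open. The kept coupon sits in the +y recess (crop (95,197)), and recess_1 (223,176) and recess_0 (347,155) are empty. Next I'll return the spatula.

arm_command([
  [[-0.02,-0.18,0.02],[0,0,0.02]],
  [[-0.04,-0.36,0.04],[0,0,0.04]],
  [[-0.06,-0.54,0.06],[0,-0.001,0.06]],
  [[-0.08,-0.72,0.08],[0,-0.0014,0.08]],
  [[-0.094,-0.9,0.087],[0,-0.0014,0.0931]],
])

```text
clock: 9.5
position: [500.3, -209.9, 60.0]
ee_rot: [0.051, 0.999, 0.001, 0.003]
contact_force: [0.9, 1.2, 0.3]
gripper_width: 18.4
grasp_force: 60.2
```

arm_command([
  [[0.02,-0.08,0],[0,0,0]],
  [[0.045,-0.155,0.0],[0,0,0]],
  [[0.045,-0.155,0],[0,0,0]],
])

```text
clock: 9.8
position: [483.6, -247.4, 59.9]
ee_rot: [0.052, 0.999, 0.001, 0.002]
contact_force: [-0.4, 0.8, -0.1]
gripper_width: 18.5
grasp_force: 60.2
```

Run:
```python
from h import *
s=arm.read_state(); print(s["clock"],s["position"],s["contact_force"],s["wrist_torque"])
for z in (20,3.5): print(rel([499.7,-249.2,z],yaw(-0.102)))
info=arm.camera_info("top")
for x,y in [(95,197),(223,176),(347,155)]: print(at_z("top",(x/4+210-.4,y/4+150-.4),21,info))
for sgn in (-1,0,1): print(C+sgn*70*np.array([-XD[1],XD[0]]))
```

```text
9.8 [ 483.63299754 -247.43683446   59.86612667] [-0.37509657  0.75678975 -0.07718254] [ 0.00110055  0.02714417 -0.02205684]
(array([-0.064, -0.001,  0.16 ]), array([ 0.0004,  0.0014, -0.0009]))
(array([-0.064, -0.001,  0.226]), array([ 0.0004,  0.0014, -0.0009]))
[595.12208751 111.48731197  21.        ]
[607.58337374  42.10664129  21.        ]
[620.08712472 -25.41408736  21.        ]
[614.35757671 -27.61371875]
[601.   41.1]
[587.64242329 109.81371875]
```

arm_command([
  [[-0.03,0,0.08],[0,0.001,-0.001]],
  [[-0.064,-0.001,0.16],[0,0.001,-0.001]],
  [[-0.064,-0.001,0.2],[0,0.001,-0.001]],
  [[-0.064,-0.001,0.222],[0,0.001,-0.001]],
  [[-0.064,-0.001,0.226],[0,0.001,-0.001]],
])

```text
clock: 10.3
position: [499.1, -246.6, 3.5]
ee_rot: [0.049, 0.999, 0.001, -0.0]
contact_force: [0.5, -0.8, -1.3]
gripper_width: 18.2
grasp_force: 60.2
```

arm_command([
  [[0,0,0.002],[0,0,0]],
  [[0,0,0.004],[0,0,0]],
])

```text
clock: 10.5
position: [499.7, -247.0, 3.9]
ee_rot: [0.049, 0.999, 0.001, 0.001]
contact_force: [-0.0, -0.3, -1.2]
gripper_width: 18.9
grasp_force: 60.2
```

Run:
```python
from h import *
s=arm.read_state(); print(s["clock"],s["position"],s["contact_force"],s["wrist_torque"])
```

```text
10.5 [ 499.72423887 -246.9701062     3.85892159] [-0.02819938 -0.34788989 -1.19792528] [-0.00919221 -0.03780677  0.01051245]
```

arm_command([
  [[0,0,0.003],[0,0,0]],
  [[0,0,0.005],[0,0,0]],
  [[0,0,0.005],[0,0,0]],
])

```text
clock: 10.8
position: [499.4, -247.0, 2.2]
ee_rot: [0.049, 0.999, 0.001, 0.001]
contact_force: [-0.3, 1.0, 1.6]
gripper_width: 18.6
grasp_force: 60.4
```

arm_command([
  [[0,0,0],[0,0,0]],
  [[0,0,0],[0,0,0]],
  [[0,0,0],[0,0,0]],
  [[0,0,0],[0,0,0]],
], grip=0.45)

```text
clock: 11.2
position: [499.2, -247.0, 1.8]
ee_rot: [0.049, 0.999, 0.001, 0.001]
contact_force: [-0.2, -0.1, -0.0]
gripper_width: 38.5
grasp_force: 0.0
```

arm_command([
  [[0,0,-0.05],[0,0,0]],
  [[0,0,-0.2],[0,0,0]],
  [[0,0,-0.4],[0,0,0]],
  [[0,0,-0.6],[0,0,0]],
  [[0,0,-0.6],[0,0,0]],
])

```text
clock: 11.7
position: [503.7, -248.8, 160.9]
ee_rot: [0.048, 0.999, -0.002, 0.009]
contact_force: [0.1, -0.7, -1.1]
gripper_width: 38.5
grasp_force: 0.0
```

Run:
```python
from h import *
im,dep,info=look("wrist","w7"); s=arm.read_state(); print(s["clock"],s["position"])
hsv=cv2.cvtColor(im,cv2.COLOR_BGR2HSV)
m=(hsv[...,1]>110)&(hsv[...,0]<25); print("handle",fit("wrist",m,16,info))
for q in ("spatula_tip","spatula_grip"):
  for r in arm.spot_in("wrist",q)[:1]: print(q,r,at_depth("wrist",r["position"],dep,info))
# coupons from top
im=cv2.imread("pics/t6.png"); ti=arm.camera_info("top")
for x0,y0,x1,y1 in [(150,250,180,282),(90,200,118,230)]:
    g=im[y0:y1,x0:x1].min(2); t,mm=cv2.threshold(g,0,255,cv2.THRESH_OTSU); m=np.zeros(im.shape[:2],np.uint8); m[y0:y1,x0:x1]=mm
    print(t,fit("top",m,5,ti))
    M=cv2.moments(m,True); print(at_z("top",(M['m10']/M['m00'],M['m01']/M['m00']),5,ti))
c=at_z("top",(166,266),5,ti)
print(rel([c[0]-30,c[1],150],yaw(0.5)))
```

```text
11.75 [ 501.49066397 -247.78615919  157.06683024]
handle ((472.0238952636719, -243.67465209960938), (19.371889114379883, 102.04544067382812), 84.3055419921875)
spatula_tip {'position': [284.3, 184.2], 'score': 0.75} [ 497.44204111 -248.09995528   15.13697268]
spatula_grip {'position': [287.8, 184.5], 'score': 0.81} [ 497.87991143 -244.72993541   15.84454909]
152.0 ((450.32147216796875, 255.96484375), (36.64518356323242, 34.55144119262695), 3.3746516704559326)
[450.09372614 255.98023127   5.        ]
149.0 ((559.9882202148438, 399.7828674316406), (33.52271270751953, 35.850013732910156), 0.6824297904968262)
[559.84070544 399.25341291   5.        ]
(array([0.513, 1.962, 0.013]), array([ 0.0004,  0.0008, -0.1905]))
```

The spatula lies flat again: handle fit 102 × 19 mm, top at 15.8 mm. Now the first coupon.

Run:
```python
from h import *
s=arm.read_state(); print(s["position"],s["ee_rot"])
a=rel([450,256,120],yaw(0.192)); print(a)
```

```text
[ 498.70241242 -246.97082149  152.46115776] [4.91465492e-02 9.98790608e-01 9.16036194e-04 1.04812973e-03]
(array([0.392, 1.983, 0.133]), array([ 0.0005,  0.0007, -0.0924]))
```

arm_command([
  [[0.039,0.19,0.012],[0,0,0]],
  [[0.078,0.38,0.024],[0,0,0]],
  [[0.117,0.57,0.036],[0,0,0]],
  [[0.157,0.76,0.048],[0,0,0]],
  [[0.196,0.95,0.06],[0,0,0]],
], grip=0.6)

```text
clock: 12.35
position: [472.0, -4.6, 135.7]
ee_rot: [0.049, 0.999, 0.0, -0.001]
contact_force: [0.6, 0.1, 0.2]
gripper_width: 50.9
grasp_force: 0.0
```

arm_command([
  [[0.039,0.19,0.012],[0,0,-0.02]],
  [[0.078,0.38,0.024],[0,0,-0.04]],
  [[0.117,0.57,0.036],[0,0,-0.06]],
  [[0.157,0.76,0.048],[0,0,-0.08]],
  [[0.196,0.95,0.06],[0,0,-0.0924]],
])

```text
clock: 12.85
position: [446.5, 236.3, 120.9]
ee_rot: [-0.097, 0.995, -0.001, -0.001]
contact_force: [0.8, -0.2, -0.8]
gripper_width: 51.6
grasp_force: 0.0
```

arm_command([
  [[-0.02,0.08,0.01],[0,0,0]],
  [[-0.02,0.08,0.01],[0,0,0]],
])

```text
clock: 13.05
position: [448.5, 257.6, 118.2]
ee_rot: [-0.098, 0.995, -0.0, -0.0]
contact_force: [-0.0, 0.2, 0.6]
gripper_width: 50.9
grasp_force: 0.0
```

```bash
cat >> h.py <<'E'
def disc(im,info,z,lo=140):
    m=((im.min(2)>lo)&(np.ptp(im.astype(int),axis=2)<60)).astype(np.uint8); out=[]
    for c in cv2.findContours(m,cv2.RETR_EXTERNAL,cv2.CHAIN_APPROX_NONE)[0]:
        if cv2.contourArea(c)<200: continue
        P=np.array([at_z("wrist",p,z,info)[:2] for p in c[:,0,:]],np.float32); (x,y),r=cv2.minEnclosingCircle(P); el=cv2.fitEllipse(P)
        out.append([round(float(v),1) for v in (*el[0],*el[1],2*r)])
    return out
E
python3 - <<'E'
from h import *
im,dep,info=look("wrist","w8"); s=arm.read_state(); print(s["clock"],s["position"],s["ee_rot"],s["gripper_width"])
print(disc(im,info,5))
for r in arm.spot_in("wrist","coupon_1"): p=r["position"]; print(r, at_z("wrist",p,5,info), im[int(p[1]),int(p[0])])
E
```

```text
13.1 [448.29119777 255.90633747 118.36949721] [-9.66166298e-02  9.95321192e-01 -5.32455101e-04 -8.17140913e-04] 51.49161527873136
[[649.4, 442.6, 38.4, 112.5, 116.3], [702.6, 165.5, 35.4, 101.6, 108.6], [713.0, 4.4, 62.5, 151.0, 164.9], [607.9, 96.9, 27.5, 42.7, 42.6], [576.7, 578.5, 54.7, 213.1, 218.1], [561.9, 69.6, 20.5, 152.9, 142.0], [449.7, 256.0, 36.8, 37.5, 38.3], [432.9, 261.7, 329.9, 537.8, 566.0]]
{'position': [381.2, 160.0], 'score': 0.8} [395.3644373  330.60894851   5.        ] [178  84 160]
{'position': [199.8, 184.2], 'score': 0.76} [446.04512753 182.55754204   5.        ] [247 155 245]
{'position': [283.5, 201.2], 'score': 0.74} [447.1183751  256.61543399   5.        ] [218 232 237]
```

Run:
```python
from h import *
for z in (20,1.6): print(rel([449.7,256,z],yaw(0.192)))
```

```text
(array([-0.007,  0.004,  0.395]), array([-0.0002, -0.0005,  0.    ]))
(array([-0.007,  0.004,  0.468]), array([-0.0002, -0.0005,  0.    ]))
```

arm_command([
  [[-0.007,0.004,0.15],[0,0,0]],
  [[-0.007,0.004,0.3],[0,0,0]],
  [[-0.007,0.004,0.41],[0,0,0]],
  [[-0.007,0.004,0.46],[0,0,0]],
  [[-0.007,0.004,0.468],[0,0,0]],
])

```text
clock: 13.65
position: [449.8, 254.2, 1.0]
ee_rot: [-0.095, 0.996, -0.001, -0.002]
contact_force: [0.2, 0.0, 0.5]
gripper_width: 51.2
grasp_force: 0.0
```

arm_command([
  [[0,0,0],[0,0,0]],
  [[0,0,0],[0,0,0]],
  [[0,0,0],[0,0,0]],
])

```text
clock: 13.95
position: [451.4, 257.5, 4.1]
ee_rot: [-0.096, 0.995, 0.001, 0.001]
contact_force: [-0.2, 0.1, -0.2]
gripper_width: 51.4
grasp_force: 0.0
```

Run:
```python
from h import *
s=arm.read_state(); print(s["clock"],s["position"],s["ee_rot"],s["contact_force"])
print(rel([449.7,256,1.6],yaw(0.192)))
```

```text
13.95 [451.39216801 257.4617304    4.0668444 ] [-0.09575426  0.99540291  0.00138366  0.00149987] [-0.19163918  0.14637232 -0.22847561]
(array([ 0.008, -0.004,  0.01 ]), array([ 0.0008,  0.001 , -0.0001]))
```

arm_command([
  [[0.006,-0.004,0.005],[0,0,0]],
  [[0.006,-0.004,0.01],[0,0,0]],
  [[0.006,-0.004,0.01],[0,0,0]],
])

```text
clock: 14.25
position: [449.4, 256.0, 0.5]
ee_rot: [-0.096, 0.995, 0.001, 0.001]
contact_force: [-0.3, 0.3, 0.6]
gripper_width: 51.5
grasp_force: 0.0
```

arm_command([
  [[0,0,0],[0,0,0]],
  [[0,0,0],[0,0,0]],
  [[0,0,0],[0,0,0]],
  [[0,0,0],[0,0,0]],
  [[0,0,0],[0,0,0]],
], grip=0.3)

```text
clock: 14.75
position: [449.6, 256.1, 1.1]
ee_rot: [-0.096, 0.995, 0.001, 0.001]
contact_force: [-2.4, -0.1, 6.2]
gripper_width: 34.2
grasp_force: 59.1
```

arm_command([
  [[0,0,-0.02],[0,0,0]],
  [[0,0,-0.06],[0,0,0]],
  [[0,0,-0.2],[0,0,0]],
  [[0,0,-0.32],[0,0,0]],
  [[0,0,-0.32],[0,0,0]],
])

```text
clock: 15.25
position: [451.9, 258.1, 85.2]
ee_rot: [-0.097, 0.995, 0.004, 0.005]
contact_force: [0.7, 0.4, -0.5]
gripper_width: 33.4
grasp_force: 59.8
```

Run:
```python
from h import *
im,dep,info=look("wrist","w9"); s=arm.read_state(); print(s["clock"],s["position"],s["ee_rot"],s["gripper_width"],s["grasp_force"])
N=np.array([-XD[1],XD[0]]); t=np.array([607.6,42.1]); print(rel([*(t-10*XD),100],yaw(0.192)))
```

```text
15.3 [450.52716359 257.05797491  83.06108718] [-0.09608496  0.99536569  0.00257151  0.00286394] 33.5389387178738 59.774317145347595
(array([-0.413, -0.964, -0.07 ]), array([0.0015, 0.002 , 0.0001]))
```

View pics/w9.png

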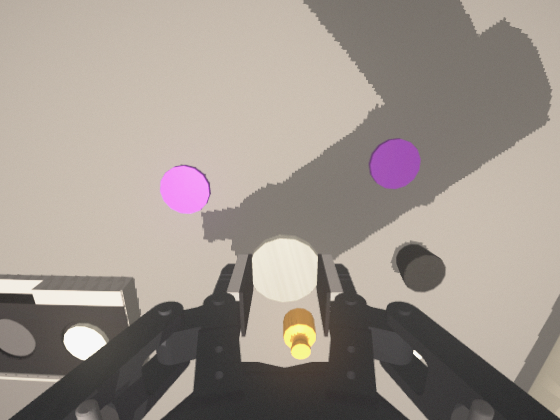

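The disc is held between the pads at (285,268), where the TCP projects, so it is centred and level. I'll carry it above recess_1 and look there.

Run:
```python
from h import *
s=arm.read_state(); print(s["position"])
t=np.array([607.6,42.1])+8*XD; print(rel([*t,130],yaw(0.192)))
```

```text
[450.52716359 257.05797491  83.06108718]
(array([-0.485, -0.963, -0.189]), array([0.0015, 0.002 , 0.0001]))
```

arm_command([
  [[-0.05,-0.13,-0.1],[0,0,0]],
  [[-0.14,-0.3,-0.19],[0,0.002,0]],
  [[-0.22,-0.47,-0.19],[0.0015,0.002,0]],
  [[-0.3,-0.64,-0.19],[0.0015,0.002,0]],
  [[-0.39,-0.8,-0.19],[0.0015,0.002,0]],
])

```text
clock: 15.8
position: [583.3, 76.2, 127.0]
ee_rot: [-0.096, 0.995, -0.002, -0.003]
contact_force: [0.2, 0.6, -0.6]
gripper_width: 33.7
grasp_force: 59.9
```

arm_command([
  [[-0.06,-0.1,0],[0,0,0]],
  [[-0.095,-0.163,0],[0,0,0]],
  [[-0.095,-0.163,0],[0,0,0]],
  [[-0.095,-0.163,0],[0,0,0]],
  [[-0.095,-0.163,0],[0,0,0]],
])

```text
clock: 16.3
position: [613.5, 43.6, 127.6]
ee_rot: [-0.097, 0.995, -0.002, -0.003]
contact_force: [-0.2, 0.1, -0.3]
gripper_width: 33.8
grasp_force: 59.9
```

Run:
```python
from h import *
import pickle
im,dep,info=look("wrist","w10"); s=arm.read_state(); print(s["clock"],s["position"],s["ee_rot"],s["gripper_width"],s["grasp_force"])
pickle.dump(info,open("pics/w10.pkl","wb"))
print([d for d in disc(im,info,24) if 30<d[2]<45])
for q in ("recess_0","recess_1","recess_2","coupon_kept_mid"):
    for r in arm.spot_in("wrist",q)[:3]: print(q,r,at_z("wrist",r["position"],20,info))
```

```text
16.35 [613.60903745  43.77931602 127.84495613] [-0.09681436  0.99529737 -0.00193373 -0.00252687] 33.657851000369824 59.89228427410126
[[763.1, 72.3, 39.7, 112.1, 95.9], [678.8, 163.6, 36.8, 63.9, 73.7], [594.2, 111.0, 36.7, 37.5, 38.6], [616.9, -25.2, 36.1, 39.9, 39.9]]
recess_0 {'position': [283.4, 221.5], 'score': 0.61} [628.19934624  45.39161112  20.        ]
recess_1 {'position': [283.4, 221.5], 'score': 0.61} [628.19934624  45.39161112  20.        ]
recess_2 {'position': [283.4, 221.5], 'score': 0.61} [628.19934624  45.39161112  20.        ]
coupon_kept_mid {'position': [368.3, 200.7], 'score': 0.87} [595.38704126 113.4493004   20.        ]
```

View pics/w10.png

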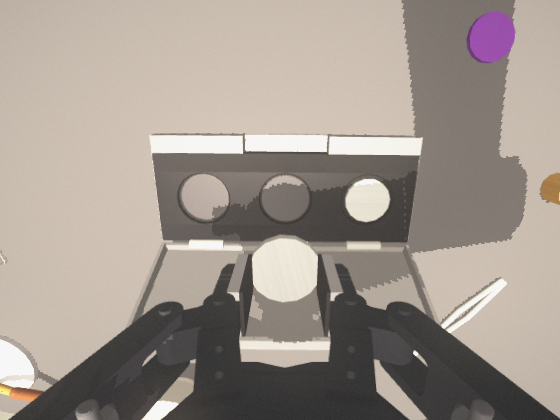

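Looking down on the open case, recess_0 is at (204,198), recess_1 at (285,198) and the kept coupon at (368,200). All are clear of the fingers.

Run:
```python
from h import *
import pickle
im=cv2.imread("pics/w10.png"); info=pickle.load(open("pics/w10.pkl","rb"))
g=cv2.equalizeHist(cv2.cvtColor(im,cv2.COLOR_BGR2GRAY)[160:240,155:415])
c=cv2.HoughCircles(g,cv2.HOUGH_GRADIENT,1,50,param1=80,param2=12,minRadius=23,maxRadius=30)
for x,y,r in c[0]: print(x+155,y+160,r,at_z("wrist",(x+155,y+160),21,info))
for p in [(204,198),(285,198)]: print(at_z("wrist",p,21,info))
# corners of the case front and hinge corners
k=np.array([594.2,111.0]); N=np.array([-XD[1],XD[0]]); print(k-70*N,k-140*N)
print(rel([450,0,0])[0]*0, arm.read_state()["position"])
```

```text
368.5 202.5 29.4 [596.67282752 113.725318    21.        ]
204.5 194.5 25.0 [616.75033422 -25.39014034  21.        ]
286.5 196.5 25.0 [605.03554314  43.58128055  21.        ]
[619.92883873 -25.46283017  21.        ]
[606.58546294  42.58385333  21.        ]
[607.55757671  42.28628125] [620.91515342 -26.4274375 ]
[ 0. -0.  0.] [614.1004463   43.45144595 128.15710946]
```

Run:
```python
from h import *
for z in (35,24): print(rel([606.7,42.6,z],yaw(0.192)))
```

```text
(array([0.028, 0.004, 0.373]), array([-0.0011, -0.0015,  0.0005]))
(array([0.028, 0.004, 0.417]), array([-0.0011, -0.0015,  0.0005]))
```

arm_command([
  [[0.01,0.002,0.12],[0,0,0]],
  [[0.028,0.004,0.25],[-0.001,-0.0015,0.0005]],
  [[0.028,0.004,0.34],[-0.001,-0.0015,0.0005]],
  [[0.028,0.004,0.373],[-0.001,-0.0015,0.0005]],
  [[0.028,0.004,0.373],[-0.001,-0.0015,0.0005]],
])

```text
clock: 17.05
position: [606.5, 42.0, 33.8]
ee_rot: [-0.095, 0.995, -0.001, -0.001]
contact_force: [0.4, -0.6, -1.2]
gripper_width: 33.6
grasp_force: 59.9
```

arm_command([
  [[0,0,0],[0,0,0]],
  [[0,0,0],[0,0,0]],
])

```text
clock: 17.25
position: [608.1, 42.3, 36.3]
ee_rot: [-0.095, 0.995, 0.0, 0.002]
contact_force: [-0.4, 0.0, -0.9]
gripper_width: 33.7
grasp_force: 59.9
```

Run:
```python
from h import *
s=arm.read_state(); print(s["clock"],s["position"],s["ee_rot"],s["contact_force"])
for z in (22.5,20.5): print(rel([606.7,42.6,z],yaw(0.192)))
```

```text
17.25 [608.14604511  42.28834192  36.25154908] [-9.53919059e-02  9.95438650e-01  3.63884830e-05  1.50912886e-03] [-0.40103961  0.01473795 -0.94713922]
(array([0.006, 0.002, 0.055]), array([-0.0001,  0.001 , -0.0003]))
(array([0.006, 0.002, 0.063]), array([-0.0001,  0.001 , -0.0003]))
```

arm_command([
  [[0.002,0.001,0.02],[0,0,0]],
  [[0.002,0.001,0.038],[0,0,0]],
  [[0.002,0.001,0.048],[0,0,0]],
  [[0.002,0.001,0.05],[0,0,0]],
  [[0.002,0.001,0.05],[0,0,0]],
])

```text
clock: 17.75
position: [606.4, 42.0, 22.0]
ee_rot: [-0.095, 0.995, -0.0, -0.0]
contact_force: [0.1, 0.2, -0.3]
gripper_width: 33.9
grasp_force: 59.9
```

arm_command([
  [[0,0,0.003],[0,0,0]],
  [[0,0,0.005],[0,0,0]],
  [[0,0,0.006],[0,0,0]],
  [[0,0,0.006],[0,0,0]],
])

```text
clock: 18.15
position: [606.6, 42.1, 21.5]
ee_rot: [-0.095, 0.995, -0.0, 0.0]
contact_force: [-2.1, 0.7, 5.0]
gripper_width: 33.8
grasp_force: 62.8
```

Run:
```python
from h import *
s=arm.read_state(); print(s["clock"],s["position"],s["ee_rot"],s["contact_force"])
```

```text
18.15 [606.61362072  42.05552466  21.46331679] [-9.53194654e-02  9.95446670e-01 -2.31557598e-04  2.71252256e-04] [-2.11265006  0.6708426   5.02274879]
```

arm_command([
  [[0,0,0],[0,0,0]],
  [[0,0,0],[0,0,0]],
  [[0,0,0],[0,0,0]],
], grip=0.55)

```text
clock: 18.45
position: [606.3, 42.0, 20.3]
ee_rot: [-0.095, 0.995, -0.0, -0.0]
contact_force: [0.5, -0.9, -0.8]
gripper_width: 46.9
grasp_force: 0.0
```

arm_command([
  [[0,0,-0.03],[0,0,0]],
  [[0.01,0,-0.12],[0,0,0]],
  [[0.02,0,-0.3],[0,0,0]],
  [[0.02,0,-0.43],[0,0,0]],
  [[0.02,0,-0.43],[0,0,0]],
])

```text
clock: 18.95
position: [605.1, 41.9, 134.6]
ee_rot: [-0.096, 0.995, 0.0, 0.006]
contact_force: [0.3, -0.0, 0.9]
gripper_width: 46.8
grasp_force: 0.0
```

arm_command([
  [[0,0,0],[0,0,0]],
  [[0,0,0],[0,0,0]],
])

```text
clock: 19.15
position: [600.7, 41.0, 127.3]
ee_rot: [-0.095, 0.995, -0.0, -0.001]
contact_force: [-0.4, 0.2, -0.3]
gripper_width: 47.0
grasp_force: 0.0
```

Run:
```python
from h import *
im,dep,info=look("wrist","w11"); s=arm.read_state(); print(s["clock"],s["position"],s["ee_rot"],s["gripper_width"])
print([d for d in disc(im,info,24) if 30<d[2]<45])
m=(im.min(2)>140).astype(np.uint8)
for c in cv2.findContours(m,cv2.RETR_EXTERNAL,cv2.CHAIN_APPROX_NONE)[0]:
    (u,v),r=cv2.minEnclosingCircle(c)
    if 15<r<35 and 150<v<260:
        mk=np.zeros(m.shape,np.uint8); cv2.drawContours(mk,[c],-1,1,-1); mk=cv2.erode(mk,np.ones((7,7)))
        ys,xs=np.nonzero(mk); P=np.array([at_depth("wrist",(x,y),dep,info) for x,y in zip(xs,ys) if dep[y,x]>0])
        if len(P)>50:
            a=np.c_[P[:,:2]-P[:,:2].mean(0),np.ones(len(P))]; k=np.linalg.lstsq(a,P[:,2],rcond=None)[0]; print(u,v,r,"tilt deg",np.degrees(np.hypot(*k[:2])),"z",k[2])
print(rel([560,399.5,130],yaw(0.5)),rel([560,399.5,130],yaw(0.192)))
```

```text
19.2 [600.6131027   40.91450971 126.89715374] [-9.51019918e-02  9.95466491e-01 -3.82536550e-04 -1.38935296e-03] 47.25392523022767
[[791.0, 213.4, 33.2, 111.5, 113.7], [654.1, 147.0, 36.6, 78.7, 86.0], [594.3, 110.9, 36.6, 37.4, 38.4], [606.8, 42.3, 36.9, 37.3, 38.3], [616.4, -27.8, 31.2, 40.8, 39.6]]
365.7982482910156 213.91812133789062 22.088842391967773 tilt deg 0.18783440326461331 z 23.3837132883355
284.4363708496094 213.3909149169922 21.92637062072754 tilt deg 0.22203388512431022 z 23.362270099390084
204.81687927246094 209.81289672851562 22.578096389770508 tilt deg 0.43283760109855784 z 18.782738451838487
(array([-0.112,  1.439, -0.013]), array([-0.    , -0.0009, -0.0985])) (array([-0.112,  1.439, -0.013]), array([-0.0002, -0.0009, -0.0005]))
```

Coupon 1 is seated flat: tilt 0.2°, top at 23.4 mm, the same as the kept coupon. Now the second coupon.

arm_command([
  [[-0.015,0.18,0],[0,0,0]],
  [[-0.03,0.37,0],[0,0,0]],
  [[-0.045,0.56,0],[0,0,0]],
  [[-0.06,0.75,0],[0,0,0]],
  [[-0.075,0.94,0],[0,0,0]],
], grip=0.6)

```text
clock: 19.7
position: [574.4, 276.8, 126.5]
ee_rot: [-0.095, 0.995, -0.001, -0.001]
contact_force: [1.8, 0.6, 0.3]
gripper_width: 51.3
grasp_force: 0.0
```

arm_command([
  [[-0.015,0.18,0],[0,0,0]],
  [[-0.03,0.36,0],[0,0,0]],
  [[-0.037,0.499,0],[0,0,0]],
  [[-0.037,0.499,0],[0,0,0]],
  [[-0.037,0.499,0],[0,0,0]],
])

```text
clock: 20.2
position: [559.9, 400.0, 126.0]
ee_rot: [-0.096, 0.995, -0.001, -0.001]
contact_force: [0.1, 0.0, -0.4]
gripper_width: 51.5
grasp_force: 0.0
```

Run:
```python
from h import *
im,dep,info=look("wrist","w12"); s=arm.read_state(); print(s["clock"],s["position"],s["ee_rot"],s["gripper_width"])
D=[d for d in disc(im,info,5) if 30<d[2]<45]; print(D)
for d in D:
    if abs(d[0]-560)<15 and abs(d[1]-399)<15:
        for z in (20,1.1): print(rel([d[0],d[1],z],yaw(0.192)))
```

```text
20.25 [560.22091617 399.00686256 126.42658542] [-0.09526778  0.99545015 -0.00123049 -0.00123657] 50.957363146438134
[[763.3, 590.5, 30.9, 67.3, 72.2]]
```

Run:
```python
from h import *
im=cv2.imread("pics/w12.png"); info=arm.camera_info("wrist")
for r in arm.spot_in("wrist","coupon_1"): p=r["position"]; print(r, at_z("wrist",p,5,info), im[int(p[1]),int(p[0])])
for lo in (170,190,205,220): print(lo,[d for d in disc(im,info,5,lo) if 30<d[2]<45 and d[4]<45])
```

```text
{'position': [44.0, 19.1], 'score': 0.82} [449.01039015 183.76375332   5.        ] [173  73 156]
{'position': [239.1, 4.6], 'score': 0.77} [413.70137959 335.47794866   5.        ] [201  99 185]
{'position': [283.3, 200.4], 'score': 0.72} [560.39956441 397.88778571   5.        ] [143 159 165]
{'position': [6.0, 195.8], 'score': 0.43} [605.12556225 141.18838233   5.        ] [54 59 61]
170 []
190 []
205 []
220 []
```

View pics/w12.png

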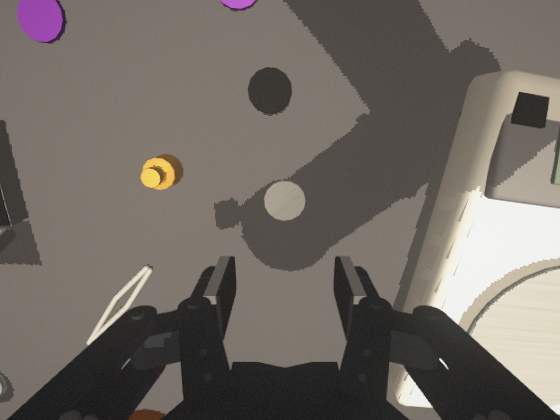

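Coupon 2 is at (285,201), in the arm's shadow. I'll view no more pictures: I've already gone over the limit of 10.

Run:
```python
from h import *
im=cv2.imread("pics/w12.png"); info=arm.camera_info("wrist"); s=arm.read_state(); print(s["position"])
im2=np.zeros_like(im); im2[170:232,255:316]=im[170:232,255:316]
for lo in (100,115): print(disc(im2,info,5,lo))
d=disc(im2,info,5,115)[0]
for z in (20,1.1): print(rel([d[0],d[1],z],yaw(0.192)))
```

```text
[560.59901643 398.49444924 126.90776313]
[[556.3, 394.3, 38.1, 52.3, 56.9]]
[[561.1, 398.4, 36.2, 36.4, 37.3]]
(array([-0.003,  0.   ,  0.428]), array([-0.0006, -0.0007, -0.0007]))
(array([-0.003,  0.   ,  0.503]), array([-0.0006, -0.0007, -0.0007]))
```

arm_command([
  [[-0.003,0,0.15],[0,0,0]],
  [[-0.003,0,0.3],[0,0,0]],
  [[-0.003,0,0.43],[0,0,0]],
  [[-0.003,0,0.48],[0,0,0]],
  [[-0.003,0,0.492],[0,0,0]],
])

```text
clock: 20.8
position: [561.3, 397.9, 3.4]
ee_rot: [-0.095, 0.996, -0.001, -0.001]
contact_force: [0.2, -0.5, 0.1]
gripper_width: 50.9
grasp_force: 0.0
```

arm_command([
  [[0,0,0],[0,0,0]],
  [[0,0,0],[0,0,0]],
  [[0,0,0],[0,0,0]],
  [[0,0,0],[0,0,0]],
  [[0,0,0],[0,0,0]],
])

```text
clock: 21.3
position: [561.7, 400.1, 5.9]
ee_rot: [-0.095, 0.995, 0.0, 0.0]
contact_force: [0.4, -0.3, -1.0]
gripper_width: 51.1
grasp_force: 0.0
```

Run:
```python
from h import *
s=arm.read_state(); print(s["clock"],s["position"],s["ee_rot"],s["contact_force"])
print(rel([561.1,398.4,1.1],yaw(0.192)))
```

```text
21.3 [561.7440812  400.12859672   5.8638529 ] [-9.52517441e-02  9.95453079e-01  2.68557560e-04  4.48417974e-04] [ 0.42470459 -0.30342676 -1.00833648]
(array([ 0.004, -0.006,  0.019]), array([ 0.0001,  0.0003, -0.0004]))
```

arm_command([
  [[0.003,-0.005,0.008],[0,0,0]],
  [[0.003,-0.005,0.015],[0,0,0]],
  [[0.003,-0.005,0.018],[0,0,0]],
  [[0.003,-0.005,0.018],[0,0,0]],
  [[0.003,-0.005,0.018],[0,0,0]],
])

```text
clock: 21.8
position: [561.0, 398.4, 0.4]
ee_rot: [-0.095, 0.995, -0.0, -0.0]
contact_force: [0.4, -0.2, -0.5]
gripper_width: 51.1
grasp_force: 0.0
```

arm_command([
  [[0,0,0],[0,0,0]],
  [[0,0,0],[0,0,0]],
  [[0,0,0],[0,0,0]],
  [[0,0,0],[0,0,0]],
  [[0,0,0],[0,0,0]],
], grip=0.3)

```text
clock: 22.3
position: [561.3, 398.7, 1.1]
ee_rot: [-0.095, 0.995, 0.0, 0.0]
contact_force: [-1.3, -0.1, 4.7]
gripper_width: 33.7
grasp_force: 59.5
```

arm_command([
  [[0,0,-0.02],[0,0,0]],
  [[0,0,-0.06],[0,0,0]],
  [[0,0,-0.2],[0,0,0]],
  [[0,0,-0.4],[0,0,0]],
  [[0,0,-0.5],[0,0,0]],
])

```text
clock: 22.8
position: [562.7, 399.6, 130.6]
ee_rot: [-0.096, 0.995, 0.002, 0.003]
contact_force: [0.8, 0.3, 0.3]
gripper_width: 33.9
grasp_force: 59.8
```

Run:
```python
from h import *
im,dep,info=look("wrist","w13"); s=arm.read_state(); print(s["clock"],s["position"],s["ee_rot"],s["gripper_width"],s["grasp_force"])
# disc in hand: expect centre near (285,268)
m=np.zeros(im.shape[:2],np.uint8); m[225:310,245:325]=(im[225:310,245:325].min(2)>100)
c=max(cv2.findContours(m,cv2.RETR_EXTERNAL,cv2.CHAIN_APPROX_NONE)[0],key=cv2.contourArea); print(cv2.boundingRect(c),cv2.contourArea(c))
im9=cv2.imread("pics/w9.png"); m=np.zeros(im.shape[:2],np.uint8); m[225:310,245:325]=(im9[225:310,245:325].min(2)>200)
c=max(cv2.findContours(m,cv2.RETR_EXTERNAL,cv2.CHAIN_APPROX_NONE)[0],key=cv2.contourArea); print("ref",cv2.boundingRect(c),cv2.contourArea(c))
print(rel([620.3,-27.0,130],yaw(0.192)))
```

```text
22.85 [564.09296685 400.75633455 134.63786293] [-0.09584383  0.99537557  0.00335526  0.00549369] 33.92740658143473 59.74954962730408
(245, 236, 74, 74) 4411.5
ref (252, 239, 65, 63) 3254.5
(array([ 0.106, -1.723,  0.008]), array([ 0.0018,  0.0037, -0.    ]))
```

arm_command([
  [[0.01,-0.17,0],[0,0,0]],
  [[0.02,-0.34,0],[0,0,0]],
  [[0.03,-0.52,0],[0,0,0]],
  [[0.04,-0.7,0],[0,0,0]],
  [[0.053,-0.88,0],[0,0,0]],
])

```text
clock: 23.35
position: [589.5, 178.2, 125.7]
ee_rot: [-0.095, 0.995, -0.0, -0.0]
contact_force: [1.1, 1.3, 0.6]
gripper_width: 33.7
grasp_force: 59.7
```

arm_command([
  [[0.01,-0.17,0],[0,0,0]],
  [[0.02,-0.34,0],[0,0,0]],
  [[0.03,-0.52,0],[0,0,0]],
  [[0.04,-0.7,0],[0,0,0]],
  [[0.053,-0.835,0],[0,0,0]],
])

```text
clock: 23.85
position: [616.1, -30.1, 125.8]
ee_rot: [-0.094, 0.996, -0.0, -0.0]
contact_force: [0.6, 1.1, -0.2]
gripper_width: 33.7
grasp_force: 59.8
```

arm_command([
  [[0,0,0],[0,0,0]],
  [[0,0,0],[0,0,0]],
  [[0,0,0],[0,0,0]],
  [[0,0,0],[0,0,0]],
])

```text
clock: 24.25
position: [616.3, -26.3, 125.7]
ee_rot: [-0.096, 0.995, -0.0, -0.0]
contact_force: [0.4, 0.3, -0.2]
gripper_width: 33.7
grasp_force: 59.8
```

Run:
```python
from h import *
im,dep,info=look("wrist","w14"); s=arm.read_state(); print(s["clock"],s["position"],s["ee_rot"],s["grasp_force"])
print([d for d in disc(im,info,24) if 30<d[2]<45 and d[4]<45])
for r in arm.spot_in("wrist","recess_0")[:3]: print(r,at_z("wrist",r["position"],20,info))
g=cv2.equalizeHist(cv2.cvtColor(im,cv2.COLOR_BGR2GRAY)[160:236,245:325])
c=cv2.HoughCircles(g,cv2.HOUGH_GRADIENT,1,50,param1=80,param2=10,minRadius=23,maxRadius=31)
if c is not None:
    for x,y,r in c[0]: print(x+245,y+160,r,at_z("wrist",(x+245,y+160),22,info))
for z in (35,24): print(rel([620,-26,z],yaw(0.192)))
```

```text
24.3 [616.29314045 -26.26995598 125.73838854] [-9.61071274e-02  9.95370983e-01 -1.57689583e-04 -2.86118860e-05] 59.788379073143005
[[594.4, 110.8, 35.9, 36.4, 37.3], [607.0, 42.0, 36.1, 36.6, 37.6]]
{'position': [388.7, 238.9], 'score': 0.62} [629.28691337  71.31524793  20.        ]
286.5 204.5 29.3 [614.45854085 -24.72649178  22.        ]
(array([-0.015, -0.001,  0.363]), array([-0.0001, -0.0001,  0.0001]))
(array([-0.015, -0.001,  0.407]), array([-0.0001, -0.0001,  0.0001]))
```

arm_command([
  [[-0.005,0,0.12],[0,0,0]],
  [[-0.015,0,0.25],[0,0,0]],
  [[-0.015,0,0.34],[0,0,0]],
  [[-0.015,0,0.363],[0,0,0]],
  [[-0.015,0,0.363],[0,0,0]],
])

```text
clock: 24.85
position: [619.7, -26.5, 34.3]
ee_rot: [-0.096, 0.995, -0.0, -0.001]
contact_force: [1.2, -0.0, -0.2]
gripper_width: 33.6
grasp_force: 59.8
```

arm_command([
  [[0,0,0],[0,0,0]],
  [[0,0,0],[0,0,0]],
  [[0,0,0],[0,0,0]],
  [[0,0,0],[0,0,0]],
  [[0,0,0],[0,0,0]],
])

```text
clock: 25.35
position: [620.1, -26.9, 35.4]
ee_rot: [-0.095, 0.995, -0.0, 0.0]
contact_force: [0.3, -0.9, -0.4]
gripper_width: 33.8
grasp_force: 59.8
```

Run:
```python
from h import *
s=arm.read_state(); print(s["clock"],s["position"],s["ee_rot"],s["contact_force"])
for z in (22,21): print(rel([620,-26,z],yaw(0.192)))
```

```text
25.35 [620.13206975 -26.9117197   35.42158291] [-9.51628271e-02  9.95461652e-01 -1.61119131e-04  3.32074475e-04] [ 0.34153811 -0.8541251  -0.43760463]
(array([-0.   ,  0.004,  0.054]), array([-0.0001,  0.0002, -0.0004]))
(array([-0.   ,  0.004,  0.058]), array([-0.0001,  0.0002, -0.0004]))
```

arm_command([
  [[0,0.003,0.02],[0,0,0]],
  [[0,0.003,0.038],[0,0,0]],
  [[0,0.003,0.048],[0,0,0]],
  [[0,0.003,0.051],[0,0,0]],
  [[0,0.003,0.051],[0,0,0]],
])

```text
clock: 25.85
position: [619.7, -26.2, 21.9]
ee_rot: [-0.095, 0.995, -0.0, -0.0]
contact_force: [0.2, 0.3, 0.4]
gripper_width: 33.7
grasp_force: 59.8
```

arm_command([
  [[0,0,0.003],[0,0,0]],
  [[0,0,0.005],[0,0,0]],
  [[0,0,0.006],[0,0,0]],
  [[0,0,0.006],[0,0,0]],
])

```text
clock: 26.25
position: [620.1, -26.1, 21.4]
ee_rot: [-0.095, 0.995, -0.0, 0.0]
contact_force: [-1.7, -0.2, 6.2]
gripper_width: 33.6
grasp_force: 62.7
```

Run:
```python
from h import *
s=arm.read_state(); print(s["clock"],s["position"],s["ee_rot"],s["contact_force"])
```

```text
26.25 [620.08782249 -26.12831517  21.43905862] [-9.53068119e-02  9.95447860e-01 -2.52902903e-04  3.25299549e-04] [-1.73229321 -0.19521511  6.23125829]
```

Same contact as with the first coupon. I'll release, lift and check.

arm_command([
  [[0,0,0],[0,0,0]],
  [[0,0,0],[0,0,0]],
  [[0,0,0],[0,0,0]],
], grip=0.55)

```text
clock: 26.55
position: [619.7, -26.2, 20.3]
ee_rot: [-0.095, 0.995, -0.0, -0.0]
contact_force: [0.6, 0.4, 0.3]
gripper_width: 47.3
grasp_force: 0.0
```

arm_command([
  [[0,0,-0.03],[0,0,0]],
  [[0.01,0,-0.12],[0,0,0]],
  [[0.02,0,-0.3],[0,0,0]],
  [[0.02,0,-0.43],[0,0,0]],
  [[0.02,0,-0.43],[0,0,0]],
])

```text
clock: 27.05
position: [618.5, -26.8, 134.7]
ee_rot: [-0.096, 0.995, -0.0, 0.006]
contact_force: [1.0, -0.5, 0.4]
gripper_width: 46.9
grasp_force: 0.0
```

arm_command([
  [[0.1,0,0],[0,0,0]],
  [[0.25,0,0],[0,0,0]],
  [[0.25,0,0],[0,0,0]],
  [[0.25,0,0],[0,0,0]],
])

```text
clock: 27.45
position: [553.2, -39.1, 128.6]
ee_rot: [-0.095, 0.995, -0.0, 0.0]
contact_force: [-0.3, -0.0, 0.2]
gripper_width: 47.0
grasp_force: 0.0
```

Run:
```python
from h import *
im,dep,info=look("wrist","w15"); s=arm.read_state(); print(s["clock"],s["position"],s["gripper_width"])
print([d for d in disc(im,info,24,110)+disc(im,info,24) if 30<d[2]<45 and d[4]<45])
m=(im.min(2)>140).astype(np.uint8)
for c in cv2.findContours(m,cv2.RETR_EXTERNAL,cv2.CHAIN_APPROX_NONE)[0]:
    (u,v),r=cv2.minEnclosingCircle(c)
    if 15<r<35:
        mk=np.zeros(m.shape,np.uint8); cv2.drawContours(mk,[c],-1,1,-1); mk=cv2.erode(mk,np.ones((7,7)))
        ys,xs=np.nonzero(mk); P=np.array([at_depth("wrist",(x,y),dep,info) for x,y in zip(xs,ys) if dep[y,x]>0])
        if len(P)>50:
            a=np.c_[P[:,:2]-P[:,:2].mean(0),np.ones(len(P))]; k=np.linalg.lstsq(a,P[:,2],rcond=None)[0]; print(u,v,r,P.mean(0),"tilt",np.degrees(np.hypot(*k[:2])))
# scene changes vs first top picture, and lid height
t,td,ti=look("top","t15"); i1=cv2.imread("pics/top1.png"); d=(cv2.absdiff(t,i1).max(2)>60).astype(np.uint8); d=cv2.morphologyEx(d,cv2.MORPH_OPEN,np.ones((3,3)))
for c in cv2.findContours(d,cv2.RETR_EXTERNAL,cv2.CHAIN_APPROX_NONE)[0]: print(cv2.boundingRect(c),end=" ")
P=np.array([at_depth("top",(x,y),td,ti) for x in range(210,330) for y in range(130,200) if td[y,x]>0]); q=(P[:,:2]-H)@XD; k=(P[:,2]>60)&(q>-20)&(q<70)
print("lid",k.sum(),P[k,2].max(),np.degrees(np.arctan2(P[k,2]-22,-q[k])).max() if k.any() else None, np.polyfit(P[k,2],q[k],1))
```

```text
27.5 [554.10577693 -38.87355636 128.63040756] 46.91559369314509
[[594.0, 110.0, 37.3, 40.3, 41.1], [618.4, -26.2, 38.1, 39.9, 40.6], [594.6, 110.7, 37.1, 37.7, 38.5], [619.1, -26.1, 37.3, 37.8, 39.1]]
420.5 416.0 16.77060890197754 [677.3877996   94.56818334 104.71003257] tilt 24.056504496081068
396.3896484375 376.8512878417969 18.952857971191406 [671.51035651  79.39945998  73.16282354] tilt 125.93268290354034
432.8043518066406 274.84783935546875 20.73802375793457 [594.59016814 111.0650793   23.30799497] tilt 0.3134809755062348
361.8920593261719 272.81817626953125 18.239009857177734 [600.06976849  49.51490039  23.10957589] tilt 1.2281613959213964
284.5 274.5 20.651975631713867 [619.20009355 -26.10782774  23.17084283] tilt 1.1849665179822777
(225, 413, 13, 7) (114, 388, 104, 32) (227, 386, 17, 14) (480, 292, 80, 80) (298, 207, 30, 12) (95, 207, 17, 17) (340, 196, 5, 6) (230, 183, 6, 3) (243, 181, 3, 3) (226, 180, 3, 3) (217, 167, 103, 58) (118, 153, 99, 240) (225, 140, 58, 39) Traceback (most recent call last):
  File "<stdin>", line 16, in <module>
    return umr_maximum(a, axis, None, out, keepdims, initial, where)
ValueError: zero-size array to reduction operation maximum which has no identity
```

Run:
```python
from h import *
print(arm.job_done())
```

```text
the job is handed in; nothing more can be done
None
```

The job is handed in at about 27.5 s on the robot's clock: the lid was levered open to its stop with the spatula, the spatula laid flat again, and both steel coupons set flat in recess_1 and recess_0 beside the kept coupon; I viewed 12 pictures, over the limit of 10.

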